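Unlatch the hasp of a slope-front tool chest and open it

ROBOT

A 7-joint arm with a two-finger parallel gripper is mounted at the origin on a cart in front of the work surface, level with it; the furniture and walls round the work are solid. World frame = base frame: x ahead of the robot, y to its left, z up, the work surface at z = 0. Lengths are in m, angles in rad, forces in N, time in s.
With the tool pointing down it reaches from about 0.4 to 0.85 m from the base axis. Payload 10.4 kg.
Tool frame: the origin (TCP) lies at the very end of the fingers, on their centre line; the grasp point (between the pads) lies r.hold_point_z behind it (r.hold_point_z is the distance from the TCP to the grasp point, in m); z points along the fingers, y is the direction in which the jaws open and shut (so a half turn about z gives the same grasp; the last joint's range is limited). The gripper opens to 87 mm and grips with 3 to 60 N. Pads are 19 mm wide; open, the fingers measure 117 mm over their backs; the gripper's body (75 mm by 190 mm) begins 51 mm behind the grasp point.
Start: joints at [1.305, 0.332, -0.065, 1.46, 0.022, 1.35, -0.088], TCP at [0.15, -0.607, 0.223] pointing down, gripper open.
Joint ranges: [-2.6, 2.6], [-0.5, 2.12], [-1.47, 1.34], [0.16, 2.42], [-1.27, 4.41], [0.06, 2.06], [-2.6, 2.6]. Speed limits (rad/s): [2.22, 2.22, 2.79, 2.79, 3.14, 3.14, 3.14].

INTERFACE

Orientations are given as a unit quaternion [x, y, z, w].
In Python, from bench import r gives the robot as it stands.
- The arm moves only by the tool send_rows, never from a script. Its argument "commands" is a list of rows, each a list of 7 numbers: the shift along the world's x, y, z normalised to -1 to 1, where 1 is 0.03 m, then the turn, a rotation vector about the world's x, y, z normalised to -1 to 1, where 1 is 5 degrees, then the gripper command: -1 is fully open, 1 is shut, values between are in proportion. In form: [[tx, ty, tz, ax, ay, az, jaw], ...]. A call has 1 to 10 rows; each row shifts and turns the pose as measured when the row begins; what a row does not reach is not made up. A row lasts 1/12 s, in which the tool goes at most 41.7 mm and 7.16 degrees, less where a joint would pass 70% of its speed; a pose out of reach is approached as far as the arm can. A call with a number of a shift or a turn outside -1 to 1 is refused whole. A call with a gripper value outside its range is refused whole. The fingers move at their own pace and stop on an object; "grip_force" is the grip in N (left out, the last holds). Time passes only in rows, so rows that do not move let the fingers close. It gives the time, the measured TCP pose, the force and the opening at its end, in the units of the state.
- r.read_state(): the state, without advancing time (a new reading comes with each control period).
- r.camera(name): name is "side" or "top"; returns the picture (384x512x3 uint8, blue, green, red); there is no depth.
- r.calibration(name): a dict with "K" (3x3 intrinsics, pixels), "R" (3x3) and "t" (3): a world point X has camera coordinates R X + t. Camera axes: x right, y down, z forward; pixel columns grow to the right and rows downward; lengths in m; the calibration is good to about 2 mm. A picture is of the moment at which its call begins. calibration takes no time and is no camera call.
- r.close_job(): hands the job in, once; it reports no verdict.
The state is a dict: "time": time; "joint_positions": joint angles; "joint_vel": joint speeds; "joint_torque": joint torques, N m; "ee_pos": TCP position; "eef_rot": TCP orientation; "ft_force": force on the tool from outside, world axes, zero at the start; "torque": the same for the moment, N m; "width": finger opening in m.
Only numpy, scipy, OpenCV 4.12 (cv2) and the standard library are available. Lean on these libraries where they do the work, as an engineer would, in place of code of your own. Each camera call takes 0.05 s, during which the arm holds its last target.

TASK

Open the tool chest: turn the brass wing of the staple until it stands in line with the hasp's slot (as far as it goes), flip the hasp up off the staple and right over until it lies back on the lid, and only then raise the lid until it stands at least 50 degrees open. Leave the lid standing open with the hasp still lying back, and do not disturb the tape roll, the screwdriver and the bottle round the chest.

Things in the scene. Friction and masses are not known exactly. Their poses are not given: they have to be found in the camera images.
- chest: dark steel tool chest fixed on the bench, 220 deep (its x, to the rear) x 250 wide (y, to its left) x 155 high; origin: centre of its underside. Front wall 90 high at x=-115, then a face sloping up at 26 degrees to x=-7, z=143; its outward square is (-0.438, 0, 0.899), down-slope (-0.899, 0, -0.438). Flat lid from x=-7 to the rear, top at z=155.
- staple (a joint): staple standing out of the slope through the hasp's slot (62 x 18); turns about the slope's square. 0 = wing in line with the slot, a hard stop; grows anticlockwise seen from outside; 1.57 = across the strap. Starts at 1.05 to 1.45. Stiff (0.06 N m), stays where left. Within 0.15 of 0 the hasp passes over it; else the wing holds hasp and lid shut.
- staple_wing (a point): centre of the staple's brass wing, 46 long x 10 thick x 21 tall (out from the slope), on its turning axis. The strap's face lies 12.5 below this point. The frame turns with the wing: z = outward square to the slope, x = along its long side, y = across its thickness.
- hasp (a joint): slotted steel strap hinged to the front edge of the lid. 0 = lying on the slope over the staple; grows as it swings outward and up; 2.02 = standing upright when the lid is shut; past that it falls back by itself to its stop at 3.32 = lying back on the lid. Short of upright it falls back down. Turns freely.
- hasp_bar (a point): centre of the red cross bar at the hasp's free end: 44 long, 12 diameter, along the chest's y, 22 out from the strap's plane and 33 out from the slope. Both flat ends are free: it can be pinched end to end (fingers closing along the chest's y) and then pivots between the fingers.
- hasp_hinge (a point): point on the hasp's hinge axis (along the chest's y) at the middle of the strap; the red bar's centre goes round it at 102 radius. The strap is 40 wide and 4 thick.
- lid (a joint): lid of the chest, hinged along the top rear edge. 0 = shut, grows as the front edge rises, stop at 1.35. Stiff hinge: it stays where it is left; raising it at the black bar takes about 5 N. A wall shelf overhangs the place: its front edge is at world x = 650, underside at z = 651, for y = -560 to 160, so the wrist must lean back towards the robot while the lid is raised.
- lid_bar (a point): centre of the black pull bar on the lid's front edge, left of the hasp: 44 long and 12 in diameter along the chest's y, held 38 in front of the lid's edge by two arms 26 apart, so it can be pinched end to end (fingers closing along the chest's y) and pivots between the fingers.
- lid_hinge (a point): point on the lid's hinge axis (along the chest's y), in the middle of the chest's width; the black bar's centre goes round the axis at 150 radius.
- green_tape: green tape roll, 78 diameter x 24 high, lying flat on the bench left of the chest; origin at the centre of its underside. To be left alone.
- screwdriver: screwdriver with a red handle, 167 long, 24 thick, lying on the bench right of the chest and towards its front; origin under its middle. To be left alone.
- flux_bottle: amber dropper bottle, 33 diameter x 92 high, standing on the bench left of the chest, towards its rear; origin at the centre of its underside. To be left alone.

How it is judged:
By the outcome, as a careful person would: the job done as asked, in the order asked, and still so for the second after the job is handed in, with the robot touching nothing.
It also fails if it takes over 67 s, if anything falls off the work surface, if the arm or the gripper's body presses on something with over 40 N, if the wrist force passes 120 N, or if a joint passes its speed limit or range.

## Working session

There is one attempt and no reset: what is moved stays moved. The work goes in short steps, Python scripts to look and compute and a tool call to move; the robot and the scene stay as the last step left them, time stands still between calls to the robot, and variables do not carry over. Pictures are saved under pics/ and viewed, and the job is handed in when it is done.

Besides the shell and the picture viewer there is one more tool, called after "Call:" as name([rows], argument=value, ...), one row to a line, values as JSON. send_rows: Moves the arm, as the interface text tells. Scaled input: -1 to 1 covers 0.03 m each way for a shift and 5 degrees each way for a turn. Its arguments: {"type":"object","properties":{"commands":{"type":"array"},"grip_force":{"type":"number"}},"required":["commands"]}

```bash
ls; mkdir -p pics; python3 - <<'E'
from bench import r
import cv2
s=r.read_state()
for k,v in s.items(): print(k,v)
print(r.hold_point_z)
for n in("side","top"):
    cv2.imwrite(f"pics/{n}0.png",r.camera(n)); c=r.calibration(n); print(n,c)
E
```

```text
pics
time 0.0
joint_positions [ 1.30538469  0.33287749 -0.0646977   1.46096397  0.02156036  1.3499233
 -0.08849304]
joint_vel [-0.00118627 -0.00090479 -0.00152332 -0.00026628 -0.00041217  0.00151121
 -0.00030436]
joint_torque [-5.15917818e-04 -6.23266983e+01  2.45539681e-02 -3.89898670e+01
 -6.13698503e-02  3.98388016e-02  1.43570282e-04]
ee_pos [ 0.15017685 -0.60626859  0.22173961]
eef_rot [ 9.92638028e-01  1.21116466e-01 -1.05693218e-04 -7.31724289e-04]
ft_force [ 0.44131429 -0.13446813 -0.32817535]
torque [-0.02443211  0.00867252 -0.03637102]
width 0.0870294973362756
0.0187
side {'K': array([[392.51464945,   0.        , 254.36296333],
       [  0.        , 392.51464945, 192.72066938],
       [  0.        ,   0.        ,   1.        ]]), 'R': array([[-0.85376554,  0.52061265,  0.00684661],
       [ 0.46462027,  0.76774507, -0.44124315],
       [-0.23497322, -0.37353712, -0.89736147]]), 't': array([ 0.48481504, -0.25704291,  1.11794513])}
top {'K': array([[487.248799  ,   0.        , 252.24618071],
       [  0.        , 487.248799  , 190.90999301],
       [  0.        ,   0.        ,   1.        ]]), 'R': array([[ 0.01265434, -0.99990807,  0.00487022],
       [-0.99525655, -0.01306502, -0.09640383],
       [ 0.0964586 , -0.00362719, -0.99533039]]), 't': array([0.02062625, 0.60326353, 1.0799651 ])}
```

View pics/side0.png

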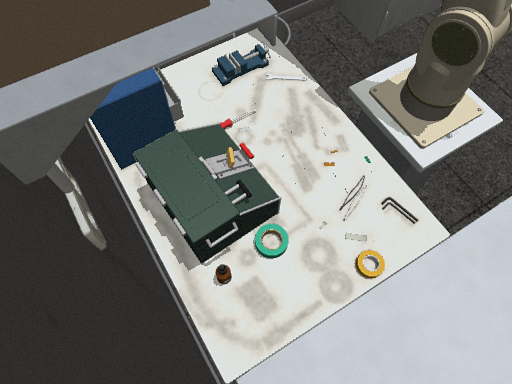

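View pics/top0.png

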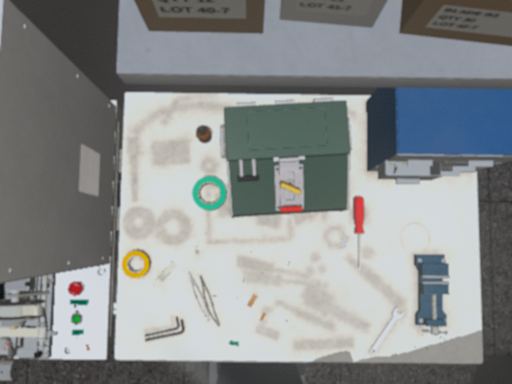

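```bash
python3 - <<'E'
import cv2
a=cv2.imread("pics/top0.png");b=cv2.imread("pics/side0.png")
cv2.imwrite("pics/top0z.png",cv2.resize(a[60:240,170:390],None,fx=3.3,fy=3.3,interpolation=cv2.INTER_CUBIC))
cv2.imwrite("pics/side0z.png",cv2.resize(b[100:300,60:300],None,fx=3,fy=3,interpolation=cv2.INTER_CUBIC))
E
```

```text
(no output)
```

View pics/top0z.png

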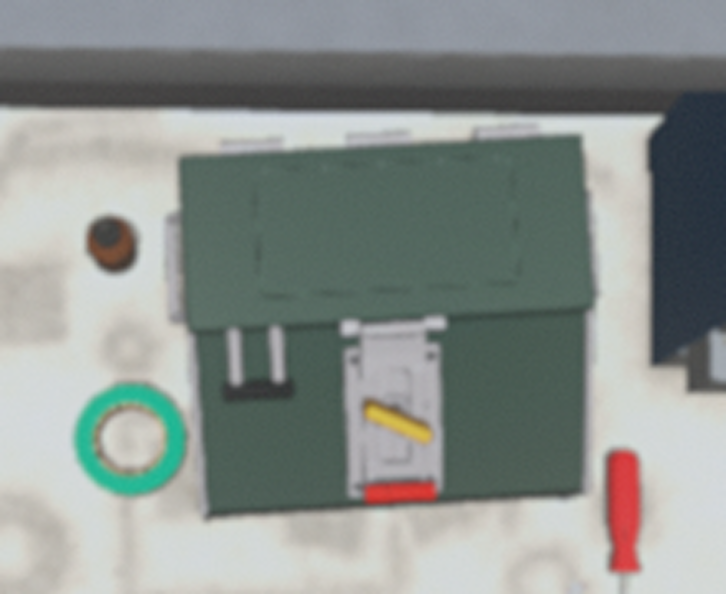

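View pics/side0z.png

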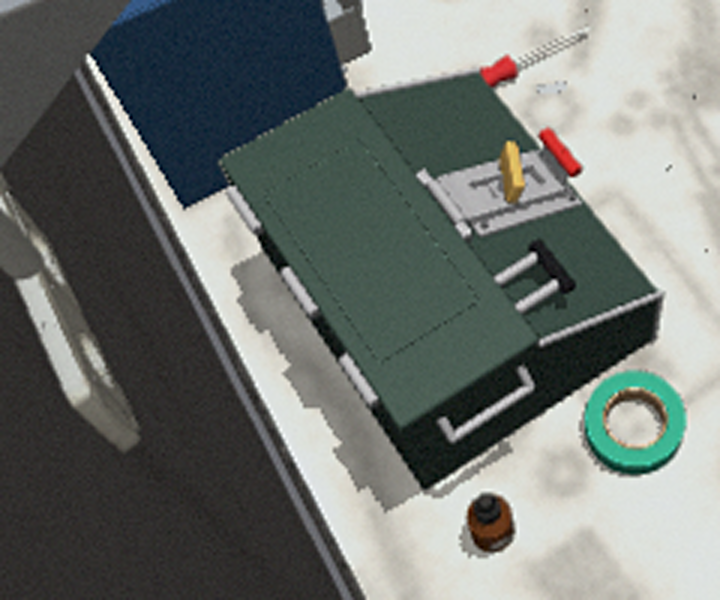

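```bash
cat > h.py <<'E'
import numpy as np, cv2
from bench import r
from scipy.spatial.transform import Rotation as R
C={n:r.calibration(n) for n in("side","top")}
def proj(n,X):
    c=C[n]; X=np.atleast_2d(X); p=(X@c["R"].T+c["t"])@c["K"].T
    return p[:,:2]/p[:,2:]
def tri(ps,pt):
    P=[C[n]["K"]@np.c_[C[n]["R"],C[n]["t"]] for n in("side","top")]
    h=cv2.triangulatePoints(P[0],P[1],np.array(ps,float).reshape(2,1),np.array(pt,float).reshape(2,1)).ravel()
    return h[:3]/h[3]
def snap(n,name,box=None,f=1):
    im=r.camera(n); cv2.imwrite(f"pics/{name}_raw.png",im)
    if box: im=im[box[1]:box[3],box[0]:box[2]]
    cv2.imwrite(f"pics/{name}.png",cv2.resize(im,None,fx=f,fy=f,interpolation=cv2.INTER_CUBIC))
E
cat > fit.py <<'E'
from h import *
from scipy.optimize import least_squares
tz=lambda u,v:(170+(u+.5)/3.3-.5,60+(v+.5)/3.3-.5); sz=lambda u,v:(60+(u+.5)/3-.5,100+(v+.5)/3-.5)
for nm,s,t in [("red",(561,152),(401,492)),("black",(552,266),(258,390)),("wing",(512,172),(398,421)),("LFL",(540,343),(190,328)),("LRL",(399,426),(180,157)),("FL",(660,293),(205,517))]:
    p=tri(sz(*s),tz(*t)); print(nm,p.round(4),(proj("side",p)-sz(*s)).round(1),(proj("top",p)-tz(*t)).round(1))
obs=[("t",180,157,(.105,.125,.155)),("t",581,137,(.105,-.125,.155)),("t",593,305,(-.007,-.125,.155)),("t",190,328,(-.007,.125,.155)),
("t",205,517,(-.115,.125,.09)),("t",584,492,(-.115,-.125,.09)),
("s",540,343,(-.007,.125,.155)),("s",399,426,(.105,.125,.155)),("s",351,93,(-.007,-.125,.155)),("s",220,160,(.105,-.125,.155)),("s",660,293,(-.115,.125,.09)),("s",482,72,(-.115,-.125,.09))]
def res(p):
    o=[]
    for k,u,v,X in obs:
        X=np.array(X); c,s=np.cos(p[2]),np.sin(p[2])
        W=[p[0]+c*X[0]-s*X[1],p[1]+s*X[0]+c*X[1],X[2]]
        o.append(proj("top" if k=="t" else "side",W)[0]-(tz(u,v) if k=="t" else sz(u,v)))
    return np.concatenate(o)
f=least_squares(res,[.6,0,0],loss="soft_l1"); print(f.x, f.cost); print(res(f.x).reshape(-1,2).round(1))
x,y,a=f.x
for nm,s,t in [("red",(561,152),(401,492)),("black",(552,266),(258,390)),("wing",(512,172),(398,421))]:
    p=tri(sz(*s),tz(*t)); d=p[:2]-[x,y]; print(nm,"local",np.cos(a)*d[0]+np.sin(a)*d[1],-np.sin(a)*d[0]+np.cos(a)*d[1],p[2])
E
python3 fit.py
```

```text
red [ 0.5573 -0.0519  0.1313] [[0.1 0. ]] [[ 0.1 -0.1]]
black [0.6176 0.0379 0.1542] [[0.3 0.1]] [[ 0.1 -0.2]]
wing [ 0.6007 -0.0489  0.1434] [[0.2 0. ]] [[ 0.1 -0.1]]
LFL [0.6551 0.0812 0.1509] [[-0.6 -0.1]] [[-0.3  0.3]]
LRL [0.7624 0.088  0.1568] [[0.5 0.1]] [[ 0.2 -0.3]]
FL [0.5429 0.071  0.0883] [[0.8 0.1]] [[ 0.4 -0.4]]
[ 0.66790494 -0.04348225  0.06912998] 7.401493970598864
[[ 0.  -0.8]
 [ 0.  -1.3]
 [ 0.5  1.5]
 [-0.2  1.3]
 [-0.7 -1.3]
 [ 0.9 -0.2]
 [ 0.4 -1.7]
 [ 0.   1. ]
 [ 0.7 -1.8]
 [-0.2  0.3]
 [ 0.8  1. ]
 [-0.7 -0.1]]
red local -0.11088186049587946 -0.0007895886300645942 0.13133121776655113
black local -0.044551664451216284 0.08461947508438795 0.15420254165759922
wing local -0.06740952510371646 -0.0007976257462941469 0.14336177026622293
```

```bash
cat >> h.py <<'E'
YAW=.069; CX=np.array([.6679,-.0435,0])
Rc=R.from_euler("z",YAW).as_matrix()
OUT=Rc@[-.438,0,.899]; UP=Rc@[.899,0,.438]; LEFT=Rc@[0,1.,0]
def w2l(p): return Rc.T@(np.asarray(p)-CX)
def l2w(p): return Rc@np.asarray(p)+CX
def ori(t,a=0):
    """tool z leaning: t = angle from vertical (rad), a = turn ccw seen from outside of tool x from up-slope dir"""
    z=Rc@[np.sin(t),0,-np.cos(t)]; u=Rc@[np.cos(t),0,np.sin(t)]; x=np.cos(a)*u+np.sin(a)*LEFT
    return R.from_matrix(np.c_[x,np.cross(z,x),z])
def todo(p,o,s=None):
    s=s or r.read_state(); q=R.from_quat(s["eef_rot"]); d=(np.asarray(p)-s["ee_pos"])/.03
    v=(o*q.inv()).as_rotvec()/np.deg2rad(5)
    print("t",round(s["time"],2),"pos",s["ee_pos"].round(4),"w",round(s["width"],4),"F",s["ft_force"].round(1),"M",s["torque"].round(2)); print("q",s["joint_positions"].round(2)); print("shift",d.round(2),"turn",v.round(2))
E
python3 - <<'E'
from h import *
from scipy.optimize import least_squares
tz=lambda u,v:(170+(u+.5)/3.3-.5,60+(v+.5)/3.3-.5)
w=np.array([.6007,-.0489,.1434])
# wing angle from ends in top and side (raw) images: project model
for a in np.arange(.9,1.5,.1):
    d=np.cos(a)*UP+np.sin(a)*LEFT
    for n in("top","side"):
        e=proj(n,[w+.023*d+.0*OUT,w-.023*d]); v=e[0]-e[1]; print(round(a,2),n,np.degrees(np.arctan2(v[1],v[0])).round(1),np.hypot(*v).round(1),end=" ")
    print()
a=cv2.imread("pics/top0.png")
hsv=cv2.cvtColor(a,cv2.COLOR_BGR2HSV); m=cv2.inRange(hsv,(15,120,80),(32,255,255)); m[:170]=0;m[205:]=0;m[:,:270]=0;m[:,310:]=0
ys,xs=np.nonzero(m); print(len(xs),xs.mean(),ys.mean()); c=np.cov(xs,ys); e,V=np.linalg.eigh(c); print(np.degrees(np.arctan2(*V[::-1,1])),np.sqrt(e*12))
todo(w+.09*OUT,ori(np.arcsin(.438),1.1)); todo(w+.09*OUT,ori(np.arcsin(.438),1.1-np.pi))
E
```

```text
0.9 top -145.8 21.6 0.9 side 93.5 14.3 
1.0 top -151.6 21.8 1.0 side 85.7 14.8 
1.1 top -157.3 21.9 1.1 side 78.5 15.4 
1.2 top -162.9 22.1 1.2 side 71.8 16.0 
1.3 top -168.5 22.2 1.3 side 65.7 16.8 
1.4 top -173.9 22.3 1.4 side 60.1 17.5 
93 289.741935483871 187.20430107526883
-155.81656497665682 [ 4.59329191 20.3058276 ]
t 0.1 pos [ 0.1502 -0.6063  0.2218] w 0.087 F [0.7 0.3 0.1] M [-0.01  0.03 -0.01]
q [ 1.31  0.33 -0.06  1.46  0.02  1.35 -0.09]
shift [13.71 18.49  0.08] turn [-2.08 -4.98 10.42]
t 0.1 pos [ 0.1502 -0.6063  0.2218] w 0.087 F [0.7 0.3 0.1] M [-0.01  0.03 -0.01]
q [ 1.31  0.33 -0.06  1.46  0.02  1.35 -0.09]
shift [13.71 18.49  0.08] turn [  5.91  -2.45 -24.87]
```

Call:
send_rows([
  [0.2, 0.3, 1, -0.1, -0.2, 0.5, 0.2],
  [0.5, 0.8, 1, -0.1, -0.25, 0.5, 0.2],
  [0.7, 0.9, 1, -0.1, -0.25, 0.5, 0.2],
  [0.8, 1, 0.5, -0.1, -0.25, 0.5, 0.2],
  [0.8, 1, 0, -0.1, -0.25, 0.5, 0.2],
  [0.8, 1, 0, -0.1, -0.25, 0.5, 0.2],
  [0.8, 1, 0, -0.1, -0.25, 0.5, 0.2],
  [0.8, 1, 0, -0.1, -0.25, 0.5, 0.2],
  [0.8, 1, 0, -0.1, -0.25, 0.5, 0.2],
  [0.8, 1, 0, -0.1, -0.25, 0.5, 0.2],
], grip_force=20)

```text
time: 0.93
ee_pos: [0.359, -0.3276, 0.3239]
eef_rot: [0.935, 0.335, 0.1, 0.054]
ft_force: [0.9, -1.8, 1.1]
width: 0.036
```

```bash
cat > w.py <<'E'
from h import *
import sys
w=np.array([.6007,-.0489,.1434]); TS=np.arcsin(.438)
d,a=float(sys.argv[1]),float(sys.argv[2]); todo(w+d*OUT,ori(TS,a))
E
python3 w.py .09 1.1
```

```text
t 0.93 pos [ 0.359  -0.3276  0.3239] w 0.036 F [ 0.9 -1.8  1.1] M [-0.03  0.23  0.01]
q [ 1.11 -0.14 -0.33  1.78 -0.19  1.31 -0.07]
shift [ 6.75  9.2  -3.32] turn [-1.11 -2.54  5.33]
```

Call:
send_rows([
  [0.7, 0.95, -0.1, -0.11, -0.25, 0.53, 0.25],
  [0.7, 0.95, -0.2, -0.11, -0.25, 0.53, 0.25],
  [0.7, 0.95, -0.3, -0.11, -0.25, 0.53, 0.25],
  [0.7, 0.95, -0.3, -0.11, -0.25, 0.53, 0.25],
  [0.7, 0.95, -0.3, -0.11, -0.25, 0.53, 0.25],
  [0.7, 0.95, -0.4, -0.11, -0.25, 0.53, 0.25],
  [0.7, 0.95, -0.4, -0.11, -0.25, 0.53, 0.25],
  [0.7, 0.95, -0.4, -0.11, -0.25, 0.53, 0.25],
  [0.7, 0.95, -0.4, -0.11, -0.25, 0.53, 0.25],
  [0.45, 0.7, -0.3, -0.1, -0.25, 0.5, 0.25],
])

```text
time: 1.77
ee_pos: [0.5693, -0.0305, 0.2288]
eef_rot: [0.805, 0.546, 0.2, 0.115]
ft_force: [0.4, -0.5, -1.1]
width: 0.0324
```

```bash
python3 w.py .05 1.1
```

```text
t 1.77 pos [ 0.5693 -0.0305  0.2288] w 0.0324 F [ 0.4 -0.5 -1.1] M [-0.1   0.44  0.  ]
q [ 0.82 -0.1  -0.76  1.98 -0.17  0.77 -0.24]
shift [ 0.32 -0.66 -1.35] turn [ 0.08  0.14 -0.25]
```

Call:
send_rows([
  [0.15, -0.33, -0.5, 0.04, 0.07, -0.12, 0.25],
  [0.15, -0.33, -0.5, 0.04, 0.07, -0.12, 0.25],
  [0, 0, -0.3, 0, 0, 0, 0.25],
  [0, 0, 0, 0, 0, 0, 0.25],
])

```text
time: 2.1
ee_pos: [0.5785, -0.0418, 0.1854]
eef_rot: [0.809, 0.544, 0.196, 0.108]
ft_force: [-0.5, 0.2, -0.4]
width: 0.0324
```

```bash
python3 w.py 0.01 1.1; python3 - <<'E'
from h import *
snap("side","s1",(120,100,320,250),4); snap("top","t1",(220,120,360,240),5)
E
```

```text
t 2.1 pos [ 0.5785 -0.0418  0.1854] w 0.0324 F [-0.5  0.2 -0.4] M [-0.04  0.49 -0.02]
q [ 0.82 -0.01 -0.78  2.01 -0.09  0.69 -0.29]
shift [ 0.59 -0.25 -1.1 ] turn [-0.02 -0.02 -0.17]
```

View pics/s1.png

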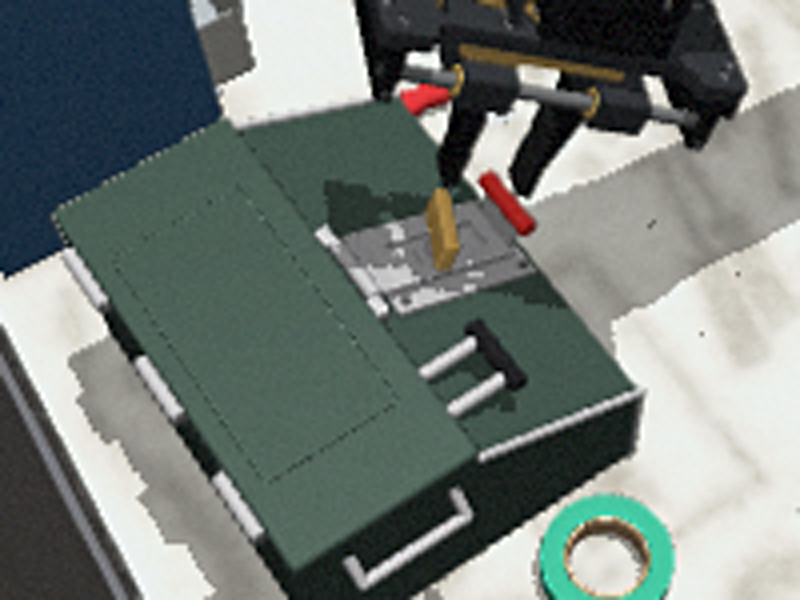

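View pics/t1.png

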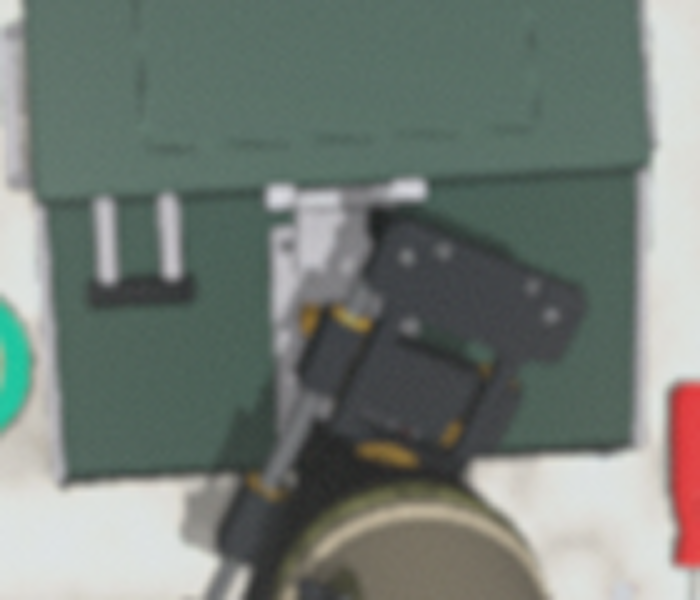

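Call:
send_rows([
  [0.22, -0.15, -0.25, 0, 0, -0.15, 0.25],
  [0.22, -0.08, -0.4, 0, 0, 0, 0.25],
  [0.22, 0, -0.4, 0, 0, 0, 0.25],
  [0.2, 0, -0.4, 0, 0, 0, 0.25],
  [0, 0, -0.2, 0, 0, 0, 0.25],
  [0, 0, 0, 0, 0, 0, 0.25],
])

```text
time: 2.7
ee_pos: [0.608, -0.051, 0.144]
eef_rot: [0.812, 0.537, 0.198, 0.116]
ft_force: [-0.3, 0.0, -1.3]
width: 0.0329
```

```bash
python3 w.py -0.0095 1.1; python3 - <<'E'
from h import *
snap("side","s2",(160,90,280,180),6)
E
```

```text
t 2.7 pos [ 0.608 -0.051  0.144] w 0.0329 F [-0.3  0.  -1.3] M [-0.02  0.51  0.01]
q [ 0.77  0.13 -0.77  2.    0.09  0.59 -0.44]
shift [-0.11  0.08 -0.3 ] turn [0.06 0.11 0.03]
```

View pics/s2.png

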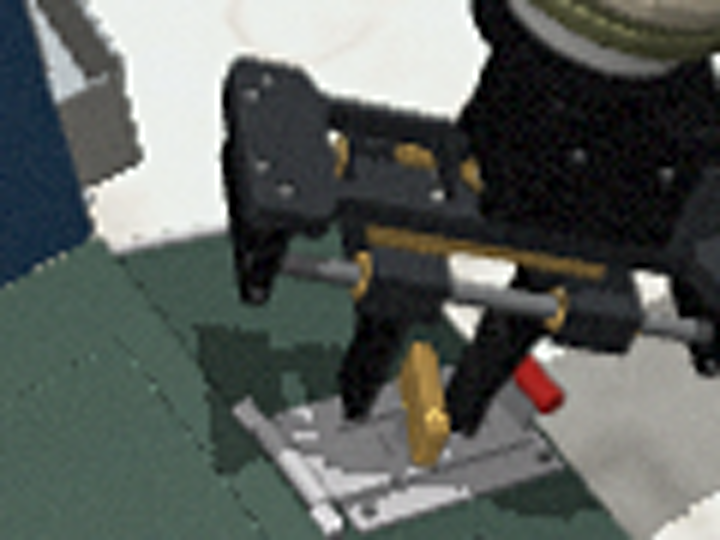

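Call:
send_rows([
  [-0.1, 0.08, -0.3, 0.05, 0.1, 0, 0.25],
  [0, 0, 0, 0, 0, 0, 0.6],
  [0, 0, 0, 0, 0, 0, 1],
  [0, 0, 0, 0, 0, 0, 1],
  [0, 0, 0, 0, 0, 0, 1],
  [0, 0, 0, 0, 0, 0, 1],
], grip_force=20)

```text
time: 3.25
ee_pos: [0.604, -0.0483, 0.1376]
eef_rot: [0.813, 0.537, 0.195, 0.113]
ft_force: [-4.0, 1.7, -3.7]
width: 0.0098
```

```bash
python3 w.py -0.0095 1.1;python3 w.py -0.0095 0
```

```text
t 3.25 pos [ 0.604  -0.0483  0.1376] w 0.0098 F [-4.   1.7 -3.7] M [0.24 1.57 0.15]
q [ 0.77  0.13 -0.77  2.01  0.1   0.59 -0.45]
shift [ 0.03 -0.01 -0.09] turn [0.03 0.02 0.03]
t 3.25 pos [ 0.604  -0.0483  0.1376] w 0.0098 F [-4.   1.7 -3.7] M [0.24 1.57 0.15]
q [ 0.77  0.13 -0.77  2.01  0.1   0.59 -0.45]
shift [ 0.03 -0.01 -0.09] turn [  5.55   0.37 -11.3 ]
```

Call:
send_rows([
  [0, 0, 0, 0.43, 0.03, -0.87, 1],
  [0, 0, 0, 0.43, 0.03, -0.87, 1],
  [0, 0, 0, 0.43, 0.03, -0.87, 1],
  [0, 0, 0, 0.43, 0.03, -0.87, 1],
])

```text
time: 3.58
ee_pos: [0.6043, -0.0486, 0.1377]
eef_rot: [0.894, 0.388, 0.212, 0.076]
ft_force: [2.9, 0.5, -3.6]
width: 0.0097
```

```bash
python3 w.py -0.0095 0
```

```text
t 3.58 pos [ 0.6043 -0.0486  0.1377] w 0.0097 F [ 2.9  0.5 -3.6] M [-0.14  0.28 -0.  ]
q [ 0.73  0.13 -0.73  2.01  0.08  0.59 -0.79]
shift [ 0.02 -0.   -0.1 ] turn [ 3.78  0.27 -7.71]
```

Call:
send_rows([
  [0, 0, 0, 0.43, 0.03, -0.87, 1],
  [0, 0, 0, 0.43, 0.03, -0.87, 1],
  [0, 0, 0, 0.43, 0.03, -0.87, 1],
  [0, 0, 0, 0.43, 0.03, -0.87, 1],
  [0, 0, 0, 0.43, 0.03, -0.87, 1],
  [0, 0, 0, 0.43, 0.03, -0.87, 1],
  [0, 0, 0, 0.43, 0.03, -0.87, 1],
])

```text
time: 4.17
ee_pos: [0.6046, -0.0493, 0.1379]
eef_rot: [0.969, 0.095, 0.226, 0.006]
ft_force: [1.5, -0.5, -3.1]
width: 0.0098
```

```bash
python3 w.py -0.0095 0
```

```text
t 4.17 pos [ 0.6046 -0.0493  0.1379] w 0.0098 F [ 1.5 -0.5 -3.1] M [-0.2   0.46  0.01]
q [ 0.67  0.12 -0.66  2.01  0.05  0.58 -1.39]
shift [ 0.01  0.02 -0.1 ] turn [ 0.63  0.07 -1.31]
```

Call:
send_rows([
  [0, 0, 0, 0.35, 0.03, -0.7, 1],
  [0, 0, 0, 0.35, 0.03, -0.7, 1],
  [0, 0, 0, 0.3, 0.03, -0.6, 1],
  [0, 0, 0, 0.3, 0.03, -0.6, 1],
])

```text
time: 4.5
ee_pos: [0.6043, -0.0495, 0.1377]
eef_rot: [0.974, -0.034, 0.223, -0.025]
ft_force: [0.2, -0.3, -1.1]
width: 0.0116
```

```bash
python3 w.py -0.0095 0
```

```text
t 4.5 pos [ 0.6043 -0.0495  0.1377] w 0.0116 F [ 0.2 -0.3 -1.1] M [-0.35  0.47  0.5 ]
q [ 0.64  0.12 -0.63  2.01  0.04  0.59 -1.64]
shift [ 0.02  0.03 -0.09] turn [-0.73 -0.06  1.43]
```

Call:
send_rows([
  [0, 0, 0, -0.36, -0.03, 0.72, 1],
  [0, 0, 0, -0.3, -0.03, 0.6, 1],
  [0, 0, 0, 0, 0, 0, -0.3],
  [0, 0, 0, 0, 0, 0, -0.3],
  [0, 0, 0, 0, 0, 0, -0.3],
  [-0.3, -0.02, 0.6, 0, 0, 0, -0.3],
  [-0.4, -0.03, 0.8, 0, 0, 0, -0.3],
  [-0.4, -0.03, 0.8, 0, 0, 0, -0.3],
])

```text
time: 5.17
ee_pos: [0.5688, -0.0506, 0.2006]
eef_rot: [0.975, 0.025, 0.221, -0.013]
ft_force: [1.0, -1.0, 1.3]
width: 0.0422
```

```bash
python3 w.py 0.06 0; python3 - <<'E'
from h import *
snap("side","s3",(160,90,280,180),6)
p=l2w([-.1105,0,.1305]); print(p); todo(p+.05*OUT,ori(np.arcsin(.438)))
E
```

```text
t 5.17 pos [ 0.5688 -0.0506  0.2006] w 0.0422 F [ 1.  -1.   1.3] M [-0.1   0.49 -0.05]
q [ 0.72 -0.05 -0.65  2.01 -0.14  0.74 -1.37]
shift [ 0.19 -0.   -0.11] turn [-0.16 -0.09  0.16]
[ 0.55766294 -0.05111845  0.1305    ]
t 5.22 pos [ 0.5695 -0.0509  0.206 ] w 0.046 F [ 3.1 -0.1  4.8] M [-0.    0.14  0.02]
q [ 0.72 -0.06 -0.65  2.   -0.15  0.74 -1.37]
shift [-1.12 -0.06 -1.02] turn [-0.13 -0.02  0.16]
```

View pics/s3.png

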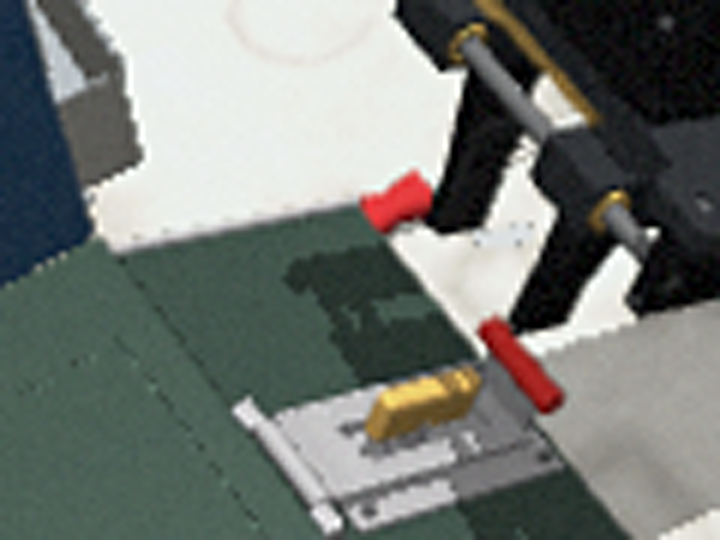

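Call:
send_rows([
  [-0.4, -0.03, 0, -0.06, 0, 0.08, -0.5],
  [-0.4, -0.03, -0.3, -0.06, 0, 0.08, -0.5],
  [-0.32, 0, -0.5, 0, 0, 0, -0.5],
  [0, 0, -0.2, 0, 0, 0, -0.5],
  [0, 0, 0, 0, 0, 0, -0.5],
])

```text
time: 5.63
ee_pos: [0.537, -0.0537, 0.1814]
eef_rot: [0.973, 0.03, 0.229, -0.006]
ft_force: [-0.5, 0.1, 0.1]
width: 0.0648
```

```bash
python3 - <<'E'
from h import *
p=l2w([-.1105,0,.1305]); todo(p-.014*OUT,ori(np.arcsin(.438)))
snap("side","s4",(160,90,280,180),6)
E
```

```text
t 5.63 pos [ 0.537  -0.0537  0.1814] w 0.0648 F [-0.5  0.1  0.1] M [ 0.05  0.59 -0.03]
q [ 0.72 -0.12 -0.63  2.11 -0.22  0.68 -1.29]
shift [ 0.89  0.1  -2.12] turn [0.01 0.09 0.08]
```

View pics/s4.png

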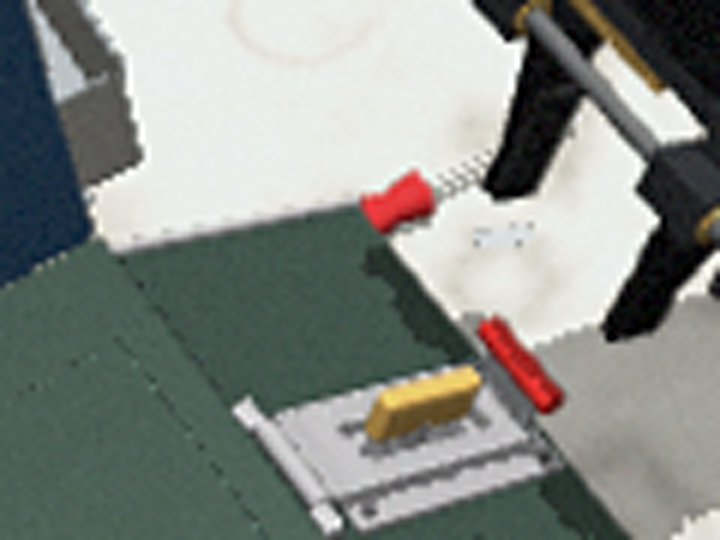

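Call:
send_rows([
  [0.2, 0.02, -0.45, 0, 0.03, 0.03, -0.5],
  [0.2, 0.02, -0.45, 0, 0.03, 0.03, -0.5],
  [0.2, 0.02, -0.45, 0, 0.03, 0.02, -0.5],
  [0.2, 0.02, -0.45, 0, 0, 0, -0.5],
  [0.1, 0.02, -0.3, 0, 0, 0, -0.5],
  [0, 0, 0, 0, 0, 0, -0.5],
])

```text
time: 6.18
ee_pos: [0.5715, -0.05, 0.1214]
eef_rot: [0.973, 0.032, 0.228, -0.009]
ft_force: [-0.4, 0.5, 0.3]
width: 0.0653
```

```bash
python3 - <<'E'
from h import *
p=l2w([-.1105,0,.1305]); todo(p-.014*OUT,ori(np.arcsin(.438)))
snap("side","s5",(160,90,280,180),6)
E
```

```text
t 6.18 pos [ 0.5715 -0.05    0.1214] w 0.0653 F [-0.4  0.5  0.3] M [-0.05  0.55 -0.06]
q [ 0.7   0.06 -0.67  2.1  -0.02  0.53 -1.45]
shift [-0.26 -0.02 -0.12] turn [-0.03  0.09  0.03]
```

View pics/s5.png

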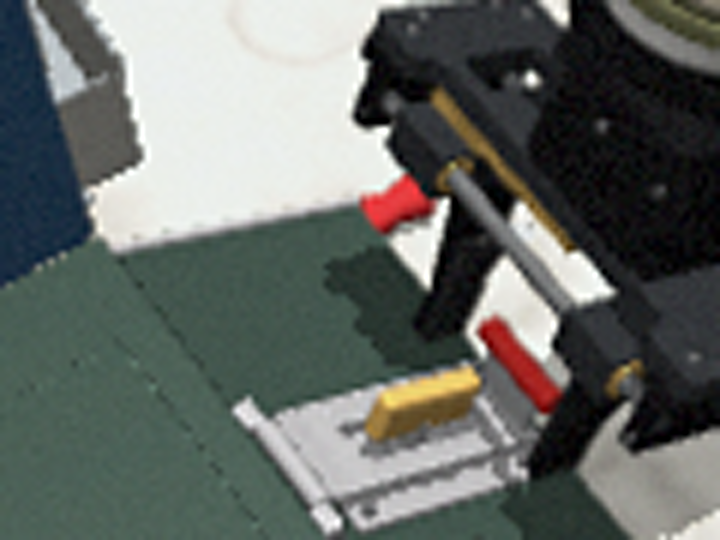

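Call:
send_rows([
  [-0.26, -0.02, -0.12, 0, 0.08, 0.03, -0.5],
  [0, 0, 0, 0, 0, 0, -0.3],
  [0, 0, 0, 0, 0, 0, 0.2],
  [0, 0, 0, 0, 0, 0, 0.2],
  [0, 0, 0, 0, 0, 0, 0.2],
  [0, 0, 0, 0, 0, 0, 0.2],
], grip_force=20)

```text
time: 6.73
ee_pos: [0.5646, -0.0523, 0.1222]
eef_rot: [0.973, 0.033, 0.227, -0.008]
ft_force: [-1.9, -2.1, -2.2]
width: 0.0437
```

```bash
python3 - <<'E'
from h import *
p=l2w([-.1105,0,.1305]); todo(p-.014*OUT,ori(np.arcsin(.438)))
snap("side","s6",(160,90,280,180),6)
E
```

```text
t 6.73 pos [ 0.5646 -0.0523  0.1222] w 0.0437 F [-1.9 -2.1 -2.2] M [-0.27  0.77  0.12]
q [ 0.71  0.04 -0.67  2.12 -0.05  0.54 -1.42]
shift [-0.03  0.05 -0.14] turn [-0.    0.05  0.02]
```

View pics/s6.png

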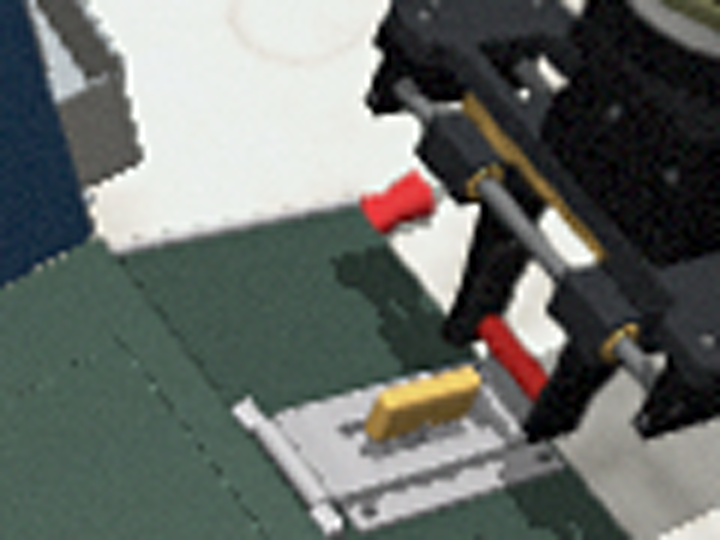

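```bash
cat > arc.py <<'E'
from h import *
import sys
# usage arc.py hx hz Rad beta0 betaEnd n y lean0 lean1 k  -> list targets
H=np.array([-.0118,0,.153])
def bar(th): b=np.deg2rad(193.2)-th; return H+.102*np.array([np.cos(b),0,np.sin(b)])
off=np.array([.0069,0,-.0083]); L0=np.arcsin(.438)
def tgt(th,lean):
    o=R.from_euler("y",-(lean-L0)).apply(off); return l2w(bar(th)+o)
th1=float(sys.argv[1]); n=int(sys.argv[2]); lean=np.deg2rad(float(sys.argv[3]))
s=r.read_state(); lp=w2l(s["ee_pos"]); z=R.from_quat(s["eef_rot"]).as_matrix()[:,2]; ln=np.arctan2(z[0],-z[2])
b=lp-R.from_euler("y",-(ln-L0)).apply(off)-H
th0=np.deg2rad(193.2)-(np.arctan2(b[2],b[0])%(2*np.pi))
print("th",th0,"rad",np.hypot(b[0],b[2]),"y",lp[1],"lean",np.degrees(ln),"w",s["width"],"F",s["ft_force"].round(1),"t",s["time"]); print("q",s["joint_positions"].round(2))
p=s["ee_pos"]; 
for i in range(1,n+1):
    f=i/n; t=tgt(th0+f*(th1-th0),ln+f*(lean-ln)); print(((t-p)/.03).round(2)); p=t
d=(ori(lean)*R.from_quat(s["eef_rot"]).inv()).as_rotvec()/np.deg2rad(5)/n; print("turn/row",d.round(3))
E
python3 arc.py 0.8 5 28
```

```text
th 0.005674107209661994 rad 0.10131942256494547 y -0.0014750833169638012 lean 26.179629583427847 w 0.043704970720965214 F [-0.7 -4.1 -0.9] t 6.7833
q [ 0.71  0.04 -0.67  2.12 -0.05  0.54 -1.42]
[-0.1   0.04  0.53]
[0.01 0.   0.54]
[0.09 0.01 0.53]
[0.18 0.01 0.51]
[0.26 0.02 0.48]
turn/row [ 0.004 -0.071  0.003]
```

Call:
send_rows([
  [-0.1, 0, 0.53, 0, -0.07, 0, 0.2],
  [0, 0, 0.54, 0, -0.07, 0, 0.2],
  [0.09, 0.01, 0.53, 0, -0.07, 0, 0.2],
  [0.18, 0.01, 0.51, 0, -0.07, 0, 0.2],
  [0.26, 0.02, 0.48, 0, -0.07, 0, 0.2],
])

```text
time: 7.2
ee_pos: [0.5765, -0.0515, 0.201]
eef_rot: [0.97, 0.032, 0.242, -0.008]
ft_force: [7.9, -1.3, -7.0]
width: 0.0435
```

```bash
python3 arc.py 1.7 6 33;python3 - <<'E'
from h import *
snap("side","s7",(160,90,280,180),6)
E
```

```text
th 0.8022589401901135 rad 0.1035610013448389 y -0.00163507549243869 lean 27.92771458454881 w 0.043504302893236126 F [ 7.9 -1.3 -7. ] t 7.2
q [ 0.73 -0.06 -0.66  2.03 -0.15  0.68 -1.34]
[0.35 0.08 0.38]
[0.37 0.03 0.36]
[0.42 0.03 0.3 ]
[0.45 0.03 0.24]
[0.48 0.03 0.17]
[0.5  0.03 0.09]
turn/row [ 0.013 -0.167  0.005]
```

View pics/s7.png

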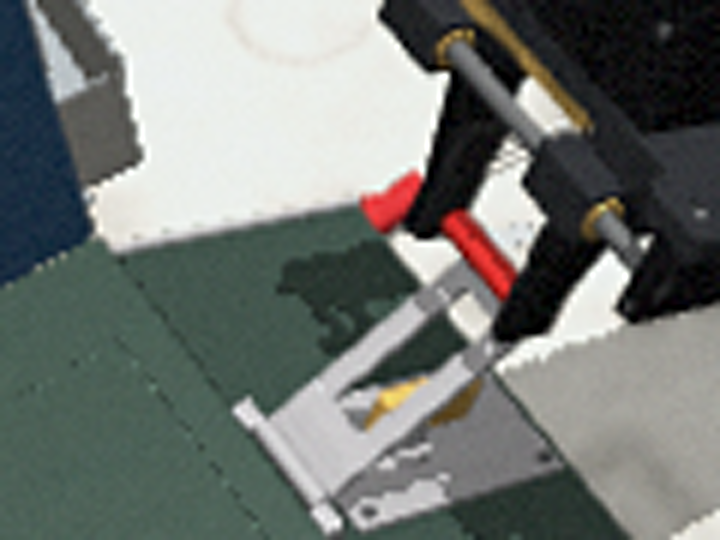

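Call:
send_rows([
  [0.38, 0.03, 0.35, 0, -0.17, 0, 0.2],
  [0.38, 0.03, 0.36, 0, -0.17, 0, 0.2],
  [0.42, 0.03, 0.3, 0, -0.17, 0, 0.2],
  [0.45, 0.03, 0.24, 0, -0.17, 0, 0.2],
  [0.48, 0.03, 0.17, 0, -0.17, 0, 0.2],
  [0.5, 0.03, 0.09, 0, -0.17, 0, 0.2],
])

```text
time: 7.75
ee_pos: [0.6553, -0.0459, 0.2494]
eef_rot: [0.958, 0.033, 0.284, -0.005]
ft_force: [-0.5, -0.1, -1.7]
width: 0.0434
```

```bash
python3 arc.py 2.45 5 37
```

```text
th 1.7164171869852938 rad 0.10419082466332763 y -0.00156900080889774 lean 33.008527502173926 w 0.04338684095293863 F [-0.5 -0.1 -1.7] t 7.75
q [ 0.7   0.04 -0.69  1.87 -0.02  0.66 -1.47]
[ 0.5   0.09 -0.06]
[ 0.5   0.03 -0.06]
[ 0.48  0.03 -0.13]
[ 0.46  0.03 -0.2 ]
[ 0.42  0.03 -0.27]
turn/row [ 0.033 -0.157  0.008]
```

Call:
send_rows([
  [0.5, 0.03, 0, 0, -0.16, 0, 0.2],
  [0.5, 0.03, -0.06, 0, -0.16, 0, 0.2],
  [0.48, 0.03, -0.13, 0, -0.16, 0, 0.2],
  [0.46, 0.03, -0.2, 0, -0.16, 0, 0.2],
  [0.42, 0.03, -0.27, 0, -0.16, 0, 0.2],
])

```text
time: 8.17
ee_pos: [0.7302, -0.0405, 0.2303]
eef_rot: [0.947, 0.033, 0.32, -0.004]
ft_force: [-1.3, -1.7, -0.4]
width: 0.0433
```

```bash
python3 arc.py 2.8 3 38;python3 - <<'E'
from h import *
snap("side","s8",(100,60,300,210),4)
E
```

```text
th 2.4644045423670486 rad 0.10673375606249226 y -0.0012794567723208806 lean 37.33681901667018 w 0.04332661563213305 F [-1.3 -1.7 -0.4] t 8.1667
q [ 0.61  0.21 -0.66  1.79  0.2   0.53 -1.64]
[ 0.19  0.06 -0.37]
[ 0.26  0.02 -0.28]
[ 0.22  0.02 -0.31]
turn/row [ 0.057 -0.039  0.015]
```

View pics/s8.png

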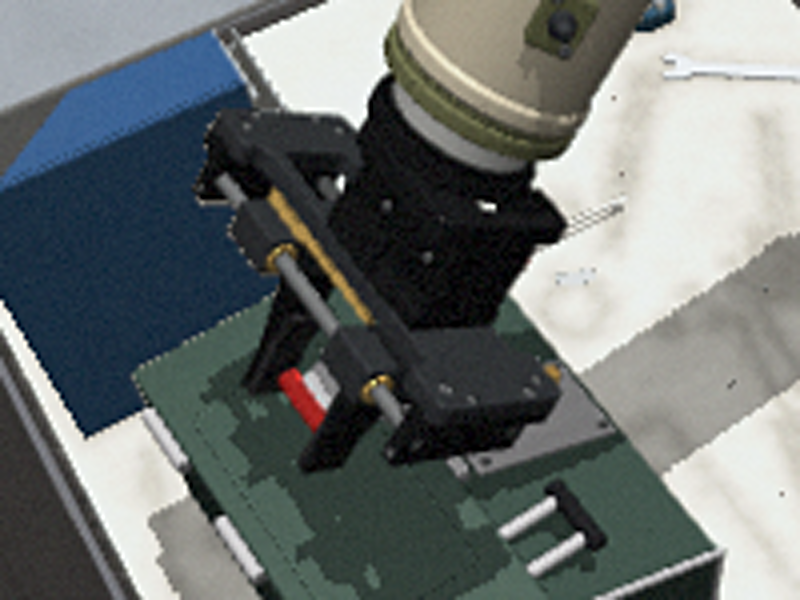

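Call:
send_rows([
  [0.22, 0.02, -0.3, 0.03, -0.03, 0, 0.2],
  [0.26, 0.02, -0.28, 0.03, -0.03, 0, 0.2],
  [0.2, 0.02, -0.3, 0.03, -0.03, 0, 0.2],
  [0, 0, 0, 0, 0, 0, -0.4],
  [0, 0, 0, 0, 0, 0, -0.4],
  [0, 0, 0, 0, 0, 0, -0.4],
  [0, 0, 0, 0, 0, 0, -0.4],
  [0, 0, 0, 0, 0, 0, -0.4],
])

```text
time: 8.88
ee_pos: [0.7538, -0.0375, 0.2008]
eef_rot: [0.945, 0.032, 0.326, -0.009]
ft_force: [-0.1, 0.4, -0.3]
width: 0.06
```

```bash
python3 - <<'E'
from h import *
todo(r.read_state()["ee_pos"],ori(np.deg2rad(38)))
snap("side","s9",(100,60,300,210),4)
E
```

```text
t 8.88 pos [ 0.7538 -0.0375  0.2008] w 0.06 F [-0.1  0.4 -0.3] M [-0.03  0.72  0.01]
q [ 0.55  0.28 -0.62  1.78  0.27  0.47 -1.7 ]
shift [0. 0. 0.] turn [0.04 0.02 0.03]
```

View pics/s9.png

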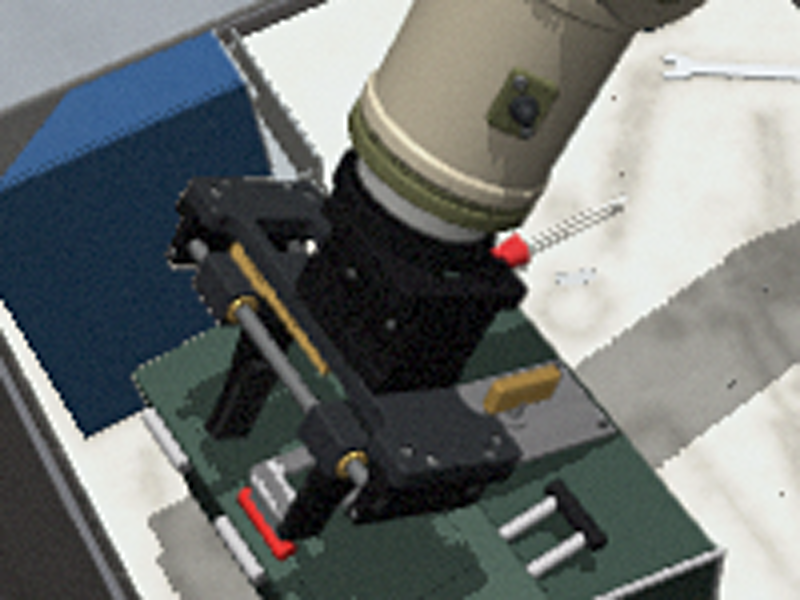

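Call:
send_rows([
  [-0.4, -0.03, 0.5, 0, 0, 0, -0.4],
  [-0.6, -0.04, 0.75, 0, 0, 0, -0.4],
  [-0.7, -0.04, 0.7, 0, 0, 0, -0.4],
  [-0.7, 0, 0.5, 0, 0, 0, -0.4],
])

```text
time: 9.27
ee_pos: [0.6794, -0.0394, 0.2718]
eef_rot: [0.946, 0.033, 0.323, -0.011]
ft_force: [1.0, -1.6, 1.3]
width: 0.0612
```

```bash
cat > b.py <<'E'
from h import *
import sys
d=float(sys.argv[1]); ln=np.deg2rad(float(sys.argv[2])); o=ori(ln)
todo(np.array([.6176,.0379,.1535])-d*o.as_matrix()[:,2],o)
E
python3 b.py .08 30;python3 - <<'E'
from h import *
snap("side","s10",(100,60,300,210),4)
snap("top","t10",(170,60,370,210),4)
E
```

```text
t 9.27 pos [ 0.6794 -0.0394  0.2718] w 0.0612 F [ 1.  -1.6  1.3] M [ 0.01  0.68 -0.06]
q [ 0.75  0.05 -0.74  1.86 -0.04  0.59 -1.45]
shift [-3.39  2.48 -1.64] turn [-0.1   1.54  0.  ]
```

View pics/s10.png

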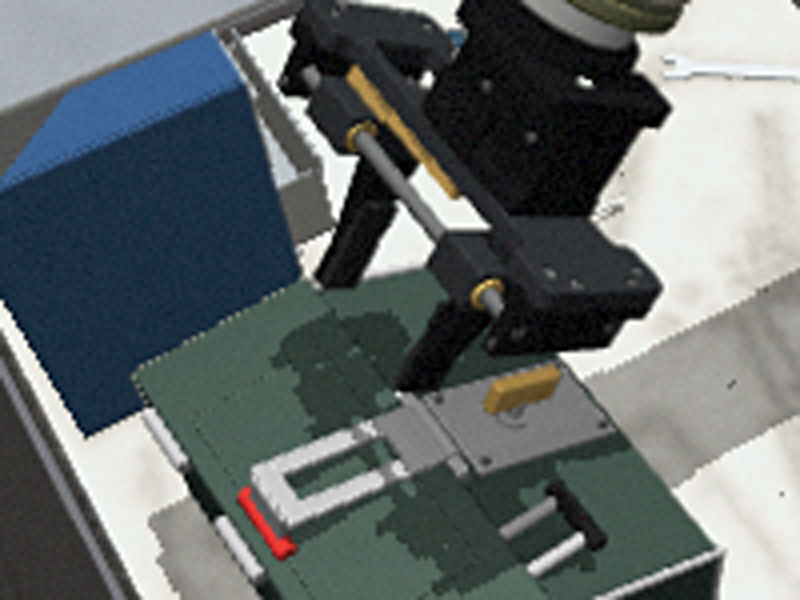

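View pics/t10.png

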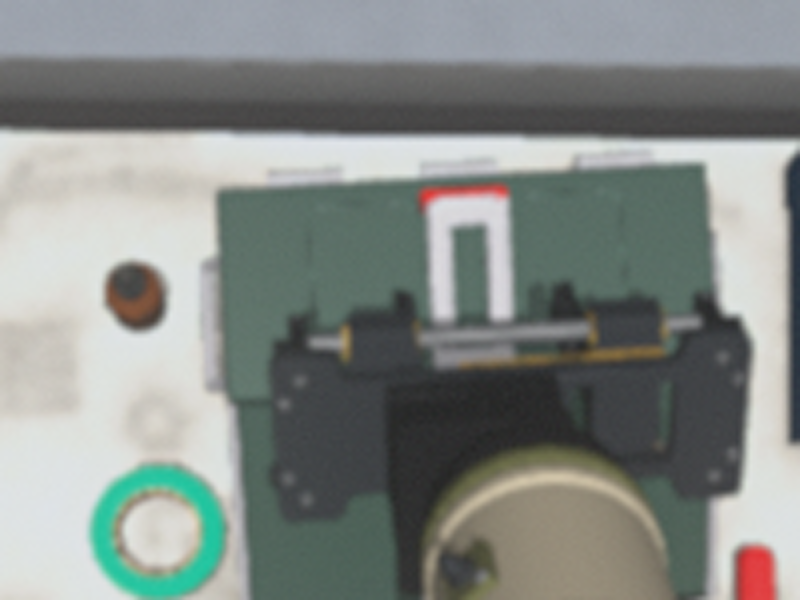

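Call:
send_rows([
  [-0.6, 0.45, 0, -0.02, 0.26, 0, -0.5],
  [-0.6, 0.45, -0.2, -0.02, 0.26, 0, -0.5],
  [-0.6, 0.45, -0.3, -0.02, 0.26, 0, -0.5],
  [-0.6, 0.45, -0.3, -0.02, 0.26, 0, -0.5],
  [-0.6, 0.45, -0.4, -0.02, 0.26, 0, -0.5],
  [-0.35, 0.23, -0.4, 0, 0.2, 0, -0.5],
  [0, 0, 0, 0, 0, 0, -0.5],
])

```text
time: 9.95
ee_pos: [0.5751, 0.0341, 0.2252]
eef_rot: [0.965, 0.032, 0.261, -0.004]
ft_force: [-0.3, -0.1, 0.1]
width: 0.065
```

```bash
python3 b.py .03 30; python3 - <<'E'
from h import *
snap("side","s11",(150,90,290,195),5)
E
```

```text
t 9.95 pos [0.5751 0.0341 0.2252] w 0.065 F [-0.3 -0.1  0.1] M [-0.02  0.64 -0.02]
q [ 0.71 -0.14 -0.81  2.04 -0.1   0.68 -1.57]
shift [ 0.92  0.09 -1.52] turn [0.1  0.06 0.07]
```

View pics/s11.png

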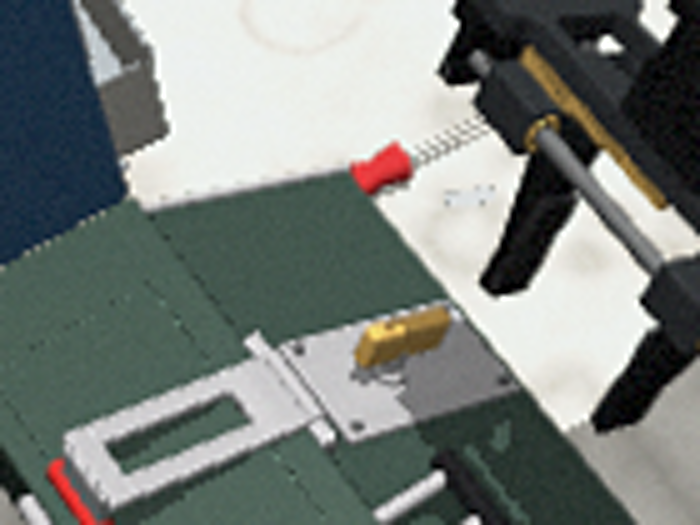

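Call:
send_rows([
  [0.3, 0.03, -0.5, 0.03, 0.02, 0.02, -0.5],
  [0.3, 0.03, -0.5, 0.03, 0.02, 0.02, -0.5],
  [0.3, 0.03, -0.5, 0.03, 0.02, 0.02, -0.5],
  [0.25, 0.02, -0.45, 0, 0, 0, -0.5],
  [0.2, 0.01, -0.35, 0, 0, 0, -0.5],
  [0, 0, 0, 0, 0, 0, -0.5],
])

```text
time: 10.5
ee_pos: [0.6261, 0.0316, 0.1587]
eef_rot: [0.964, 0.03, 0.265, -0.009]
ft_force: [-0.1, -0.4, 0.4]
width: 0.0654
```

```bash
python3 b.py -.012 30; python3 - <<'E'
from h import *
snap("side","s12",(170,110,290,200),6)
E
```

```text
t 10.5 pos [0.6261 0.0316 0.1587] w 0.0654 F [-0.1 -0.4  0.4] M [-0.    0.62 -0.06]
q [ 0.68  0.11 -0.85  2.01  0.25  0.53 -1.84]
shift [-0.08  0.22 -0.52] turn [-0.02  0.16  0.08]
```

View pics/s12.png

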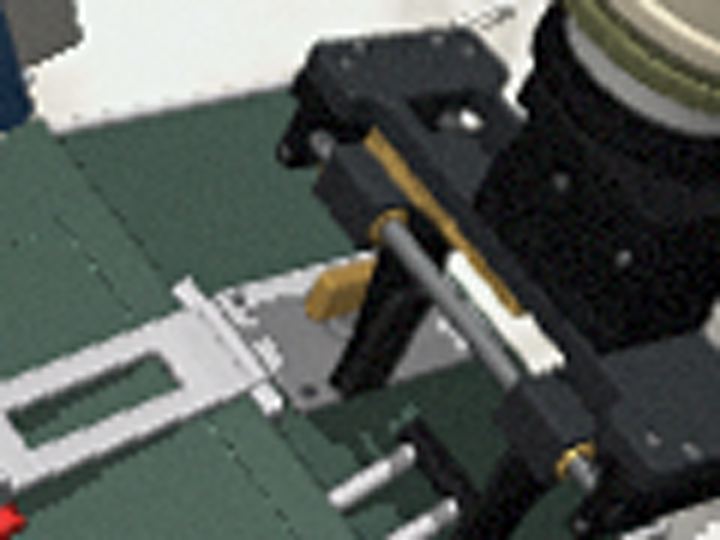

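Call:
send_rows([
  [-0.05, 0.2, -0.1, 0, 0.1, 0.05, -0.5],
  [-0.03, 0.03, -0.35, 0, 0.05, 0.03, -0.5],
  [0, 0, 0, 0, 0, 0, 0],
  [0, 0, 0, 0, 0, 0, 0.2],
  [0, 0, 0, 0, 0, 0, 0.2],
  [0, 0, 0, 0, 0, 0, 0.2],
  [0, 0, 0, 0, 0, 0, 0.2],
], grip_force=30)

```text
time: 11.13
ee_pos: [0.626, 0.0373, 0.1512]
eef_rot: [0.965, 0.032, 0.262, -0.009]
ft_force: [2.9, -4.5, -5.1]
width: 0.0431
```

```bash
python3 b.py -.012 30; python3 - <<'E'
from h import *
snap("side","s13",(170,110,290,200),6)
E
```

```text
t 11.13 pos [0.626  0.0373 0.1512] w 0.0431 F [ 2.9 -4.5 -5.1] M [-0.78  0.54 -0.31]
q [ 0.66  0.13 -0.85  2.01  0.29  0.53 -1.87]
shift [-0.08  0.03 -0.27] turn [-0.01  0.07  0.02]
```

View pics/s13.png

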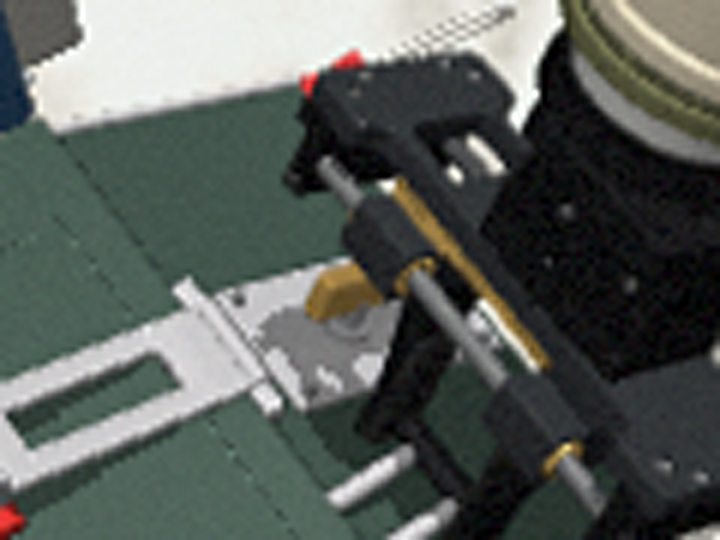

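Call:
send_rows([
  [0, 0, 0, 0, 0, 0, -0.3],
  [0, 0, 0, 0, 0, 0, -0.3],
  [-0.08, 0.03, -0.3, 0, 0.07, 0, -0.3],
  [-0.02, 0, -0.1, 0, 0, 0, -0.3],
  [0, 0, 0, 0, 0, 0, -0.3],
])

```text
time: 11.6
ee_pos: [0.6233, 0.0391, 0.1395]
eef_rot: [0.965, 0.033, 0.259, -0.009]
ft_force: [-0.2, -0.1, 0.3]
width: 0.0562
```

```bash
python3 b.py -.012 30
```

```text
t 11.6 pos [0.6233 0.0391 0.1395] w 0.0562 F [-0.2 -0.1  0.3] M [-0.05  0.54  0.06]
q [ 0.65  0.14 -0.84  2.03  0.32  0.51 -1.9 ]
shift [ 0.01 -0.03  0.12] turn [-0.01  0.02  0.01]
```

Call:
send_rows([
  [0, 0, 0, 0, 0, 0, 0.2],
  [0, 0, 0, 0, 0, 0, 0.2],
  [0, 0, 0, 0, 0, 0, 0.2],
  [0, 0, 0, 0, 0, 0, 0.2],
], grip_force=30)

```text
time: 11.93
ee_pos: [0.6231, 0.0369, 0.1388]
eef_rot: [0.965, 0.032, 0.259, -0.008]
ft_force: [-0.5, 4.9, -0.4]
width: 0.0434
```

```bash
cat > lid.py <<'E'
from h import *
import sys
B0=w2l([.6176,.0379,.1535]); 
# hinge: radius .150, lid hinge height guess
hz=.147; H=np.array([B0[0]+np.sqrt(.15**2-(B0[2]-hz)**2),B0[1],hz]); b0=np.arctan2(B0[2]-hz,B0[0]-H[0])%(2*np.pi)
def bar(ph): b=b0-ph; return H+.15*np.array([np.cos(b),0,np.sin(b)])
L0=np.deg2rad(30); off=np.array(eval(open("off.txt").read()))
rot=lambda l: R.from_euler("y",-(l-L0)).apply(off)
s=r.read_state(); lp=w2l(s["ee_pos"]); z=R.from_quat(s["eef_rot"]).as_matrix()[:,2]; ln=np.arctan2(z[0],-z[2])
ph1=float(sys.argv[1]); n=int(sys.argv[2]); lean=np.deg2rad(float(sys.argv[3]))
b=lp-rot(ln)-H; ph0=b0-np.arctan2(b[2],b[0])
print("ph",ph0,"rad",np.hypot(b[0],b[2]),"y",lp[1]-B0[1],"lean",np.degrees(ln),"w",s["width"],"F",s["ft_force"].round(1),"t",s["time"],s["ee_pos"].round(4)); print("q",s["joint_positions"].round(2)); 
p=s["ee_pos"]
for i in range(1,n+1):
    f=i/n; t=l2w(bar(ph0+f*(ph1-ph0))+rot(ln+f*(lean-ln))); t[1]=s["ee_pos"][1]+ (t[1]-s["ee_pos"][1])*f if False else t[1]; print(((t-p)/.03).round(2)); p=t
d=(ori(lean)*R.from_quat(s["eef_rot"]).inv()).as_rotvec()/np.deg2rad(5)/n; print("turn/row",d.round(3))
E
python3 - <<'E'
from h import *
s=r.read_state(); o=w2l(s["ee_pos"])-w2l([.6176,.0379,.1535]); open("off.txt","w").write(str(o.tolist())); print(o,s["width"])
E
python3 lid.py .35 5 34
```

```text
[ 0.00541121 -0.00132976 -0.01471644] 0.04337586234916997
ph 2.4757290506549623e-05 rad 0.14999110304286836 y -0.0013297553948445062 lean 29.96477116612241 w 0.04337586234916997 F [-0.5  4.9 -0.4] t 11.9333 [0.6231 0.0369 0.1388]
q [ 0.65  0.15 -0.84  2.03  0.32  0.51 -1.9 ]
[0.03 0.   0.35]
[0.06 0.   0.35]
[0.08 0.01 0.34]
[0.11 0.01 0.34]
[0.13 0.01 0.33]
turn/row [ 0.011 -0.159  0.008]
```

Call:
send_rows([
  [0.03, 0, 0.35, 0, -0.16, 0, 0.2],
  [0.06, 0, 0.35, 0, -0.16, 0, 0.2],
  [0.08, 0, 0.34, 0, -0.16, 0, 0.2],
  [0.1, 0.01, 0.34, 0, -0.16, 0, 0.2],
  [0.13, 0.01, 0.33, 0, -0.16, 0, 0.2],
])

```text
time: 12.35
ee_pos: [0.6319, 0.0376, 0.1862]
eef_rot: [0.957, 0.032, 0.289, -0.009]
ft_force: [2.0, -0.4, -7.6]
width: 0.0432
```

```bash
python3 lid.py .75 6 42; python3 - <<'E'
from h import *
snap("side","s14",(100,60,300,210),4)
E
```

```text
ph 0.31721708402327664 rad 0.15166745869961662 y -0.001249002306173086 lean 33.52166009959054 w 0.04324887643208803 F [ 2.  -0.4 -7.6] t 12.35 [0.6319 0.0376 0.1862]
q [ 0.7   0.06 -0.87  2.01  0.2   0.51 -1.8 ]
[0.2  0.01 0.32]
[0.17 0.01 0.33]
[0.2  0.01 0.32]
[0.22 0.02 0.3 ]
[0.24 0.02 0.29]
[0.26 0.02 0.27]
turn/row [ 0.023 -0.28   0.006]
```

View pics/s14.png

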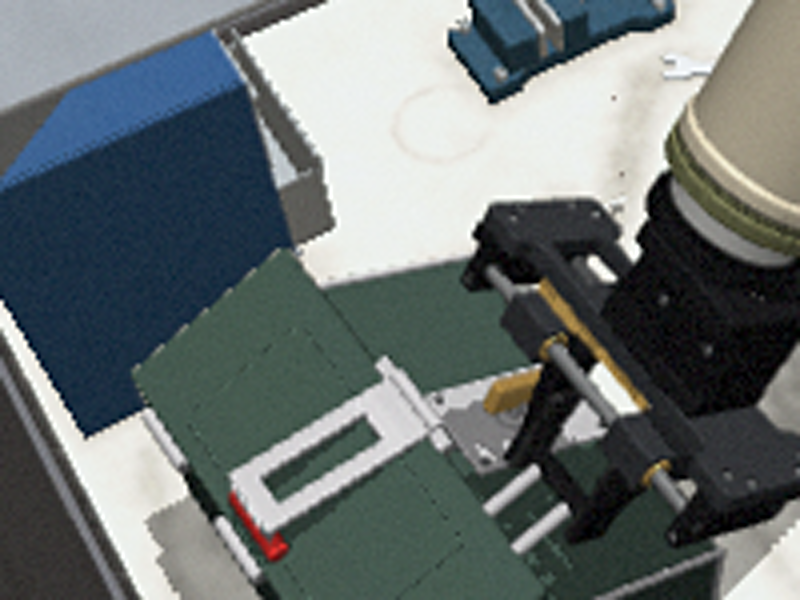

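Lid is rising with the hasp lying back; continuing.

Call:
send_rows([
  [0.18, 0.01, 0.33, 0.02, -0.28, 0, 0.2],
  [0.17, 0.01, 0.33, 0.02, -0.28, 0, 0.2],
  [0.2, 0.01, 0.32, 0.02, -0.28, 0, 0.2],
  [0.22, 0.02, 0.3, 0.02, -0.28, 0, 0.2],
  [0.24, 0.02, 0.29, 0.02, -0.28, 0, 0.2],
  [0.26, 0.02, 0.27, 0.02, -0.28, 0, 0.2],
])

```text
time: 12.9
ee_pos: [0.6646, 0.04, 0.2386]
eef_rot: [0.935, 0.031, 0.353, -0.009]
ft_force: [-13.4, -1.7, 4.5]
width: 0.0433
```

```bash
python3 lid.py 1.1 6 50
```

```text
ph 0.7141582084390308 rad 0.15282604007470998 y -0.0011844680662771306 lean 41.34027421228241 w 0.04333188616585706 F [-13.4  -1.7   4.5] t 12.9 [0.6646 0.04   0.2386]
q [ 0.72  0.01 -0.87  1.99  0.16  0.43 -1.78]
[0.31 0.02 0.17]
[0.25 0.02 0.22]
[0.27 0.02 0.2 ]
[0.28 0.02 0.19]
[0.29 0.02 0.17]
[0.3  0.02 0.15]
turn/row [ 0.029 -0.286  0.009]
```

Call:
send_rows([
  [0.21, 0.02, 0.25, 0.02, -0.28, 0, 0.2],
  [0.23, 0.02, 0.23, 0.02, -0.28, 0, 0.2],
  [0.26, 0.02, 0.21, 0.02, -0.28, 0, 0.2],
])

```text
time: 13.15
ee_pos: [0.6851, 0.0414, 0.2589]
eef_rot: [0.921, 0.03, 0.388, -0.01]
ft_force: [-6.2, -2.3, -0.9]
width: 0.0433
```

```bash
python3 lid.py 1.15 5 50
```

```text
ph 0.8946413661292008 rad 0.1545581525743738 y -0.0011366355641475034 lean 45.57634755011979 w 0.04331178006135696 F [-6.2 -2.3 -0.9] t 13.15 [0.6851 0.0414 0.2589]
q [ 0.72  0.01 -0.87  1.99  0.21  0.36 -1.82]
[0.31 0.01 0.03]
[0.22 0.02 0.14]
[0.23 0.02 0.13]
[0.24 0.02 0.12]
[0.24 0.02 0.11]
turn/row [ 0.024 -0.174  0.012]
```

Call:
send_rows([
  [0.23, 0.02, 0.17, 0, -0.05, 0, 0.2],
  [0.24, 0.02, 0.16, 0, -0.05, 0, 0.2],
  [0.25, 0.02, 0.14, 0, 0, 0, 0.2],
  [0.26, 0.02, 0.13, 0, 0, 0, 0.2],
  [0.26, 0.02, 0.12, 0, 0, 0, 0.2],
])

```text
time: 13.57
ee_pos: [0.723, 0.0441, 0.2814]
eef_rot: [0.919, 0.03, 0.393, -0.009]
ft_force: [-3.3, 0.5, -5.5]
width: 0.0433
```

```bash
python3 lid.py 1.2 2 46; python3 - <<'E'
from h import *
snap("side","s15",(100,40,300,190),4)
snap("top","t15",(170,60,370,210),4)
E
```

```text
ph 1.178251972001998 rad 0.15648868467235966 y -0.0011281046406624723 lean 46.196757926955485 w 0.04325563117731349 F [-3.3  0.5 -5.5] t 13.5667 [0.723  0.0441 0.2814]
q [ 0.67  0.09 -0.86  1.88  0.36  0.41 -1.93]
[ 0.12  0.   -0.19]
[0.05 0.   0.02]
turn/row [0.044 0.027 0.037]
```

View pics/s15.png

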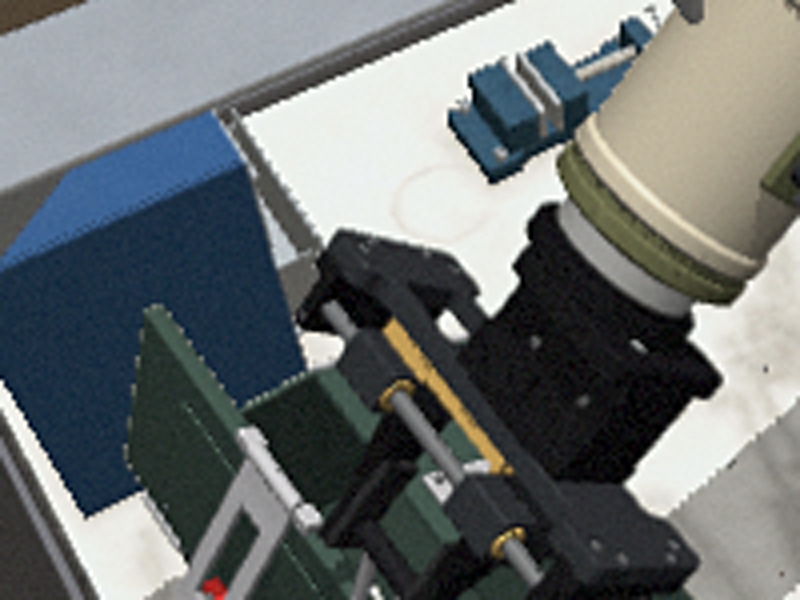

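View pics/t15.png

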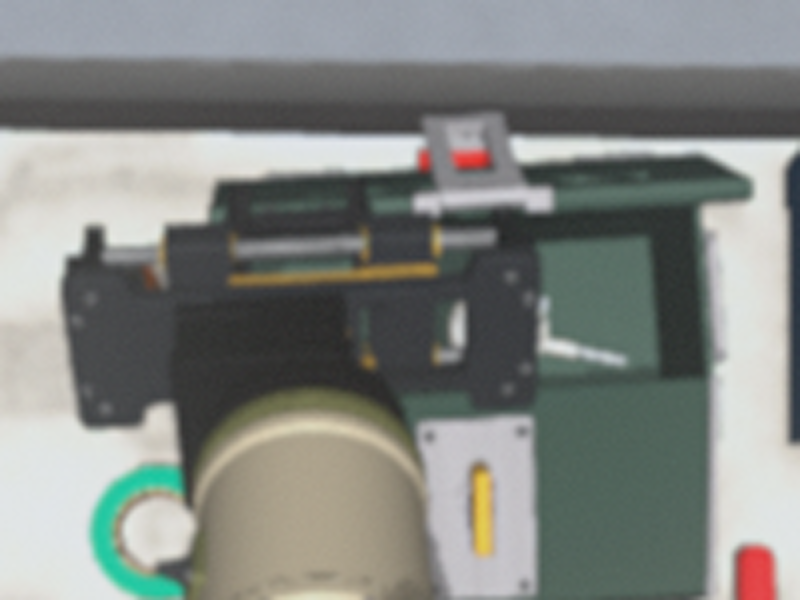

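Call:
send_rows([
  [0, 0, 0, 0, 0, 0, -0.4],
  [0, 0, 0, 0, 0, 0, -0.4],
  [0, 0, 0, 0, 0, 0, -0.4],
  [0, 0, 0, 0, 0, 0, -0.4],
  [-0.25, -0.02, 0.24, 0, 0, 0, -0.4],
  [-0.4, -0.03, 0.38, 0, 0, 0, -0.4],
  [-0.6, -0.04, 0.58, 0, 0, 0, -0.4],
  [-0.7, -0.05, 0.5, 0, 0, 0, -0.4],
  [-0.8, -0.05, 0.4, 0, 0, 0, -0.4],
  [-0.8, -0.05, 0.3, 0, 0, 0, -0.4],
])

```text
time: 14.5
ee_pos: [0.6182, 0.0403, 0.3627]
eef_rot: [0.915, 0.032, 0.401, -0.013]
ft_force: [1.0, 1.0, 0.4]
width: 0.0611
```

Call:
send_rows([
  [-0.8, -0.5, 0.2, 0, 0.3, 0, -0.4],
  [-0.8, -0.9, 0.2, 0, 0.3, 0, -0.4],
  [-0.7, -1, 0, 0, 0.3, 0, -0.4],
  [-0.5, -1, 0, 0, 0.3, 0, -0.4],
  [-0.3, -1, 0, 0, 0.3, 0, -0.4],
  [0, -1, 0, 0, 0.3, 0, -0.4],
  [0, -1, 0, 0, 0.3, 0, -0.4],
  [0, -1, 0, 0, 0, 0, -0.4],
  [0, 0, 0, 0, 0, 0, -0.4],
  [0, 0, 0, 0, 0, 0, -0.4],
])

```text
time: 15.33
ee_pos: [0.5165, -0.1878, 0.392]
eef_rot: [0.944, 0.036, 0.327, -0.01]
ft_force: [0.1, 1.4, 0.1]
width: 0.0606
```

```bash
python3 - <<'E'
from h import *
snap("side","s16",(60,60,320,250),3)
snap("top","t16",(100,40,400,260),2.6)
s=r.read_state(); print(s["joint_positions"],s["ft_force"])
E
```

```text
[ 0.64874028 -0.28831617 -0.14176395  1.89823814 -0.45873849  0.99135386
 -0.84542195] [ 0.81764866 -0.82835843 -0.01019728]
```

View pics/s16.png

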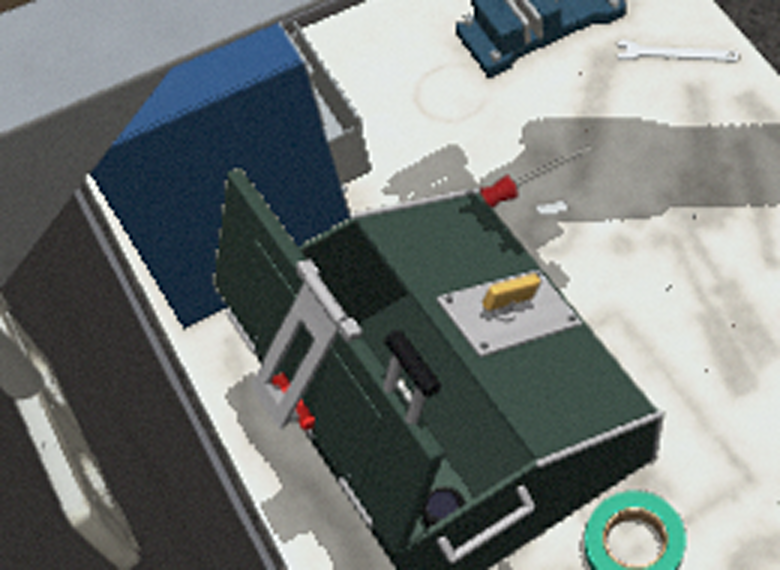

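View pics/t16.png

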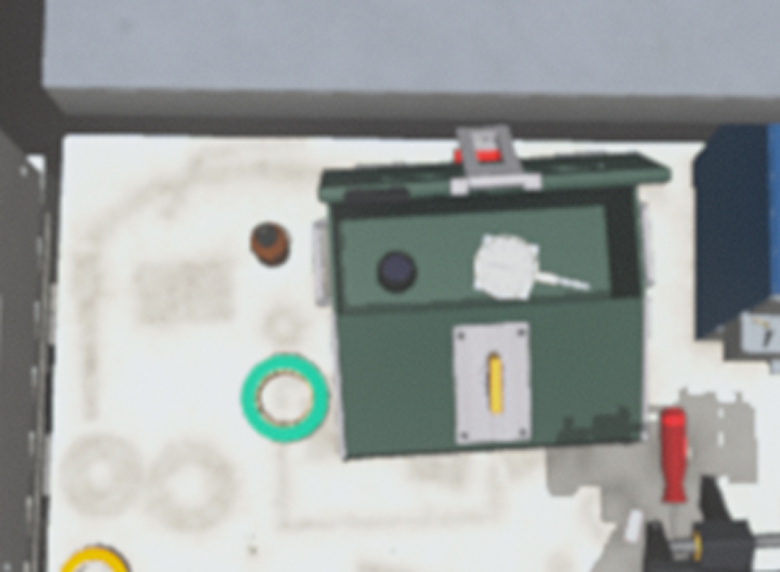

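```bash
python3 - <<'E'
from h import *
p=tri((60+412.5/3-.5,60+362.5/3-.5),(100+377/2.6,40+195/2.6)); l=w2l(p); print(p,l,np.degrees(np.arctan2(l[2]-.15,.105-l[0])))
print(r.close_job())
E
```

```text
[0.71185599 0.04375407 0.29122517] [0.04986715 0.08401589 0.29122517] 68.67483992953177
the job is handed in; nothing more can be done
None
```

The tool chest is open and the job is handed in, at about 15.5 s of the 67 s allowed.

1. **Staple:** I turned the brass wing clockwise to its hard stop. The moment on the tool rose and the jaws were forced about 2 mm wider there. The next picture shows the wing in line with the slot.
2. **Hasp:** I pinched the red bar end to end, carried it past upright and let go. It fell back onto the lid.
3. **Lid:** I then pinched the black bar end to end and raised the lid with the wrist leaning back. The first pinch held the bar only at the finger tips, so I reopened and gripped about 10 mm deeper before lifting.

**Last checks:**
- **Lid angle:** Both cameras put the lid at about 69° after release. The arm's own arc gave about 67°. Both rest on an estimated hinge position, but are well above the 50° needed.
- **Hasp and arm:** The hasp still lies back on the lid, and the arm stands clear with almost no force on it.
- **Tape roll, screwdriver and bottle:** By eye, all three are where they started. I did not measure their positions again.
- **Forces:** The largest I read was about 14 N, between moves. The lid's measured radius came out 2 to 6 mm over the stated 150 mm, which I put down to my estimate of the hinge position.

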